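# Put the glass mullers back in their rests

### The job

Put the four glass mullers away: stand each one upright in the round wooden rest that fits its foot, smallest in the smallest rest and so on up to the largest, its foot flat on the bottom of the rest. They are glass, so set them down gently without dropping them or knocking them over, and leave the stoppered bottle and the jar with the orange lid where they stand.

Things in the scene. Friction and masses are not known exactly. Their poses are not given: they have to be found in the camera images.
- muller_small: the smallest of four solid pale-glass mullers (grinding pestles), loose, standing upright on its flat foot; 90 mm tall, about 100 g; the round foot is 38 mm across and straight-sided to 18 mm, tapering to an upright round handle, 23 to 25 mm across, that runs from 50 mm up to the domed top (last 10 mm rounded). Origin: centre of the underside; z up along the handle
- muller_medium: the second smallest of four solid pale-glass mullers (grinding pestles), loose, standing upright on its flat foot; 104 mm tall, about 180 g; the round foot is 51 mm across and straight-sided to 18 mm, tapering to an upright round handle, 23 to 25 mm across, that runs from 50 mm up to the domed top (last 10 mm rounded). Origin: centre of the underside; z up along the handle
- muller_large: the second largest of four solid pale-glass mullers (grinding pestles), loose, standing upright on its flat foot; 118 mm tall, about 290 g; the round foot is 64 mm across and straight-sided to 18 mm, tapering to an upright round handle, 23 to 25 mm across, that runs from 50 mm up to the domed top (last 10 mm rounded). Origin: centre of the underside; z up along the handle
- muller_huge: the largest of four solid pale-glass mullers (grinding pestles), loose, standing upright on its flat foot; 132 mm tall, about 420 g; the round foot is 77 mm across and straight-sided to 18 mm, tapering to an upright round handle, 23 to 25 mm across, that runs from 50 mm up to the domed top (last 10 mm rounded). Origin: centre of the underside; z up along the handle
- rest_small: the smallest of four round wooden rests (low dishes), for the 38 mm muller; fixed to the slab; 64 mm outside, recess 54 mm across, rim 5 mm thick and 10 mm high, flat recess floor 3 mm above the origin. Origin: centre of the underside, on the slab; z up
- rest_medium: the second smallest of four round wooden rests (low dishes), for the 51 mm muller; fixed to the slab; 77 mm outside, recess 67 mm across, rim 5 mm thick and 10 mm high, flat recess floor 3 mm above the origin. Origin: centre of the underside, on the slab; z up
- rest_large: the second largest of four round wooden rests (low dishes), for the 64 mm muller; fixed to the slab; 90 mm outside, recess 80 mm across, rim 5 mm thick and 10 mm high, flat recess floor 3 mm above the origin. Origin: centre of the underside, on the slab; z up
- rest_huge: the largest of four round wooden rests (low dishes), for the 77 mm muller; fixed to the slab; 103 mm outside, recess 93 mm across, rim 5 mm thick and 10 mm high, flat recess floor 3 mm above the origin. Origin: centre of the underside, on the slab; z up
- stoppered_bottle: bystander: pale glass bottle with a straight-sided body 55 mm high, a short neck and a 32 mm wide mushroom glass stopper, loose, 52 mm across and 104 mm tall; origin: centre of the underside
- lidded_jar: bystander: pale glass jar with an orange lid, loose, 66 mm across and 68 mm tall; origin: centre of the underside
Things that resemble listed ones, but are neither listed nor needed, are in the scene too. What is shaped like the muller_small but pink or purple is not meant. What is shaped like the muller_huge but purple is not meant.

How it is judged:
By the outcome, as a careful person would: the job done as asked, in the order asked, and still so for the second after the job is handed in, with the robot touching nothing.
It also fails if it takes over 109 s, if anything falls off the work surface, if the arm or the gripper's body presses on something with over 40 N, if the wrist force passes 120 N, or if a joint passes its speed limit or range.

### The arm

A 7-joint arm with a two-finger parallel gripper is mounted at the origin on the work surface. World frame = base frame: x ahead of the robot, y to its left, z up, the work surface at z = 0. Lengths are in m, angles in rad, forces in N, time in s.
With the tool pointing down it reaches from about 0.35 to 0.9 m from the base axis. Payload 19.9 kg.
Tool frame: the origin (TCP) lies between the finger pads; the fingertips stand 19 mm ahead of it and the grasp point (between the pads) is the TCP; z points along the fingers, y is the direction in which the jaws open and shut (so a half turn about z gives the same grasp; the last joint's range is limited). The gripper opens to 94 mm and grips with 3 to 60 N. Pads are 16 mm wide; open, the fingers measure 119 mm over their backs; the gripper's body (75 mm by 177 mm) begins 78 mm behind the grasp point.
Start: joints at [1.183, 0.417, -0.01, 1.614, 0.005, 1.111, -0.053], TCP at [0.212, -0.588, 0.224] pointing down, gripper open.
Joint ranges: [-2.81, 2.81], [-0.39, 2.02], [-1.27, 1.25], [0.06, 2.57], [-1.19, 4.33], [0.19, 2], [-2.82, 2.82]. Speed limits (rad/s): [1.89, 1.89, 2.39, 2.39, 3.01, 3.01, 3.01].

### API

Orientations are given as a 3x3 rotation matrix whose columns are the frame's x, y, z axes.
In Python, from rig import robot gives the robot as it stands. Calls block until the motion is done:
- robot.move_ptp(position, orientation): joint-space move of the TCP to a pose.
- robot.move_linear(position, velocity=0.15, frame=None, threshold=None): straight line of the TCP; frame=None keeps the orientation; velocity is the mean speed in m/s. With threshold (N) it stops when the force on the tool has changed by that much, and returns True; else False.
- robot.goto_joints(angles): joint-space move.
- robot.gripper_to(opening): finger opening in m; the grip force is fixed at half the most; returns when the fingers have stopped.
- robot.pause(seconds).
- robot.ik(position, orientation): joint angles nearest the present ones, or None.
- robot.get_state(): the state.
- robot.grab_frame(name): name is "scene" or "side" or "wrist"; returns the picture (400x640x3 uint8, red, green, blue); there is no depth.
- robot.camera_info(name): a dict with "fx", "fy", "cx", "cy" (pixels), "dist" ([k1, k2, p1, p2, k3] as OpenCV has them; the pictures are not rectified), "rvec" (rotation vector, rad) and "tvec" (3), from world to camera coordinates, as OpenCV has them. Camera axes: x right, y down, z forward; pixel columns grow to the right and rows downward; lengths in m; the calibration is good to about 2 mm. A picture is of the moment at which its call begins: read the wrist's pose just before it. camera_info takes no time and is no camera call; for the wrist camera it gives the pose at the moment of the call.
A pose or a line that the arm cannot do raises robot.PlanningError and nothing moves.
- robot.sign_off(): hands the job in, once; it reports no verdict.
The state is a dict: "time": time; "qpos": joint angles; "joint_vel": joint speeds; "effort": joint torques, N m; "ee_pos": TCP position; "tool_rot": TCP orientation; "force": force on the tool from outside, world axes, zero at the start; "moment": the same for the moment, N m; "opening": finger opening in m.
Only numpy, scipy, OpenCV 4.12 (cv2) and the standard library are available. Lean on these libraries where they do the work, as an engineer would, in place of code of your own. Each camera call takes 0.05 s, during which the arm holds its last target.

## Working session

There is one attempt and no reset: what is moved stays moved. The work goes in short steps, each a Python script; the robot and the scene stay as the last script left them, time stands still between calls to the robot, and variables do not carry over. Pictures are saved under pics/ and viewed, and the job is handed in when it is done.

```bash
ls; mkdir -p pics; python3 - <<'E'
from rig import robot
import cv2
for n in("scene","side","wrist"):
    f=robot.grab_frame(n); cv2.imwrite(f"pics/{n}0.png",f[:,:,::-1])
    c=robot.camera_info(n); print(n,c)
s=robot.get_state(); print(s["time"],s["tool_rot"],s["opening"],s["force"])
E
```

```text
pics
scene {'fx': 468.97398297063694, 'fy': 468.97398297063694, 'cx': 320.30915186777173, 'cy': 200.19977052358064, 'dist': array([0.00847409, 0.        , 0.        , 0.        , 0.        ]), 'rvec': array([ 2.20448777,  1.15643467, -0.41884183]), 'tvec': array([-0.25939205, -0.2852839 ,  1.44854907])}
side {'fx': 441.62507359569355, 'fy': 441.62507359569355, 'cx': 322.9670417469852, 'cy': 205.56928064849032, 'dist': array([-0.08682175,  0.        ,  0.        ,  0.        ,  0.        ]), 'rvec': array([ 0.48061965, -2.79239199,  1.04064366]), 'tvec': array([0.43405332, 0.1486312 , 1.3587535 ])}
wrist {'fx': 319.8358312024385, 'fy': 319.8358312024385, 'cx': 316.1538583763265, 'cy': 196.58115653326533, 'dist': array([-0.01140929,  0.        ,  0.        ,  0.        ,  0.        ]), 'rvec': array([-2.37520529,  1.66641459,  0.2377553 ]), 'tvec': array([-0.62472689, -0.02931788,  0.39154711])}
0.15 [[ 9.40447726e-01  3.39938072e-01 -4.25762043e-04]
 [ 3.39938323e-01 -9.40447321e-01  8.79516601e-04]
 [-1.01425595e-04 -9.71872223e-04 -9.99999523e-01]] 0.09379574515274845 [ 0.43834736 -0.49377972  0.3789398 ]
```

View pics/scene0.png

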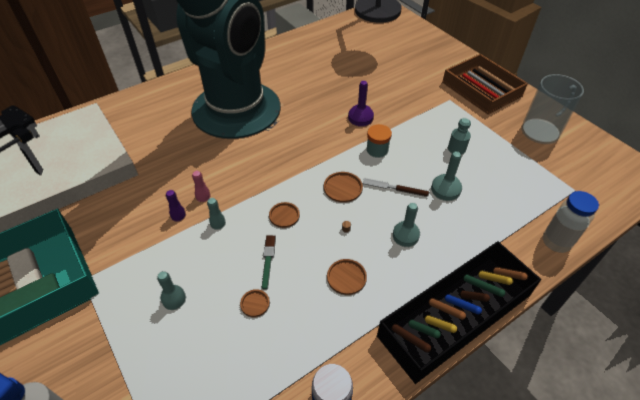

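View pics/side0.png

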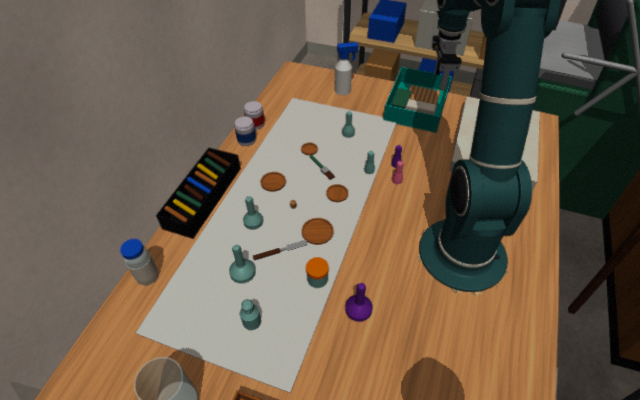

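View pics/wrist0.png

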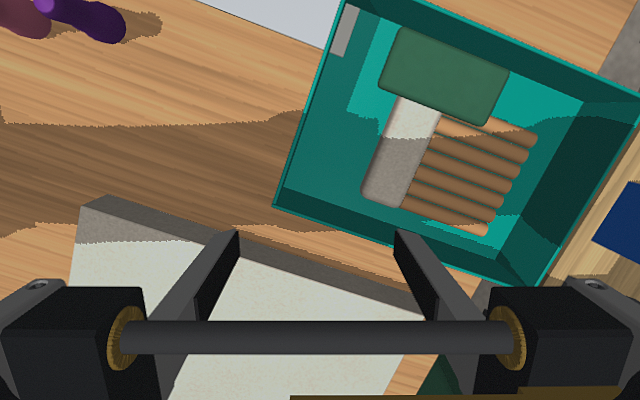

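```bash
cat > crop.py <<'E'
import cv2,sys
def crop(src,dst,x,y,w,h,k):
    im=cv2.imread(src)[y:y+h,x:x+w]; im=cv2.resize(im,None,fx=k,fy=k,interpolation=cv2.INTER_CUBIC)
    for i in range(0,w,10): cv2.putText(im,str(x+i),(i*k,8),0,.3,(0,0,255)); cv2.line(im,(i*k,10),(i*k,14),(0,0,255))
    for j in range(0,h,10): cv2.putText(im,str(y+j),(0,j*k+4),0,.3,(0,0,255)); cv2.line(im,(20,j*k),(24,j*k),(0,0,255))
    cv2.imwrite(dst,im)
E
python3 -c "
from crop import crop
crop('pics/scene0.png','pics/s_a.png',145,160,160,120*5//4,5)
crop('pics/scene0.png','pics/s_b.png',230,165,200,150,4)
crop('pics/scene0.png','pics/s_c.png',320,110,160,140,5)
crop('pics/side0.png','pics/d_a.png',240,105,160,145,5)
crop('pics/side0.png','pics/d_b.png',215,190,160,145,5)
"
```

```text
(no output)
```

View pics/s_a.png

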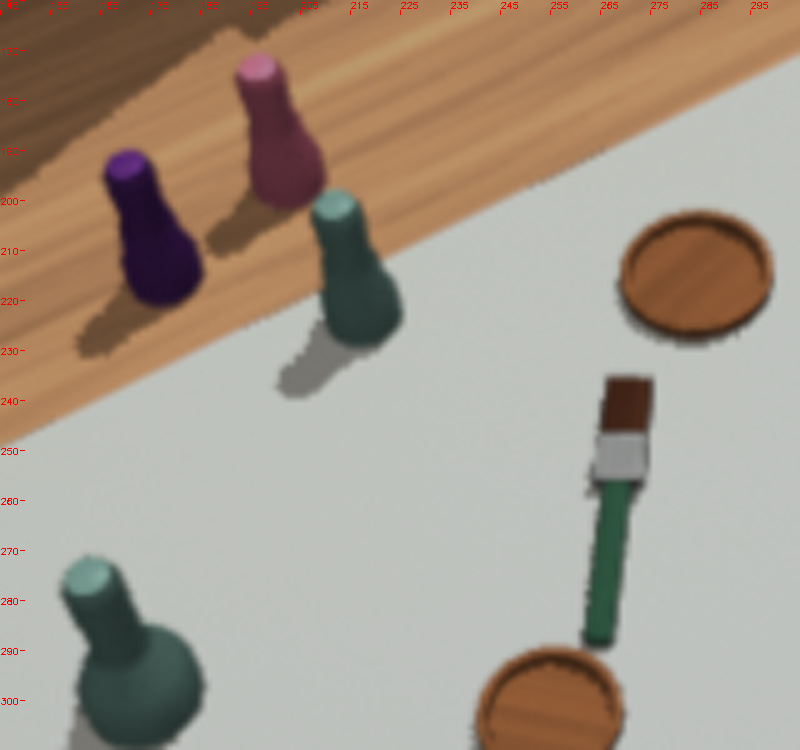

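View pics/s_b.png

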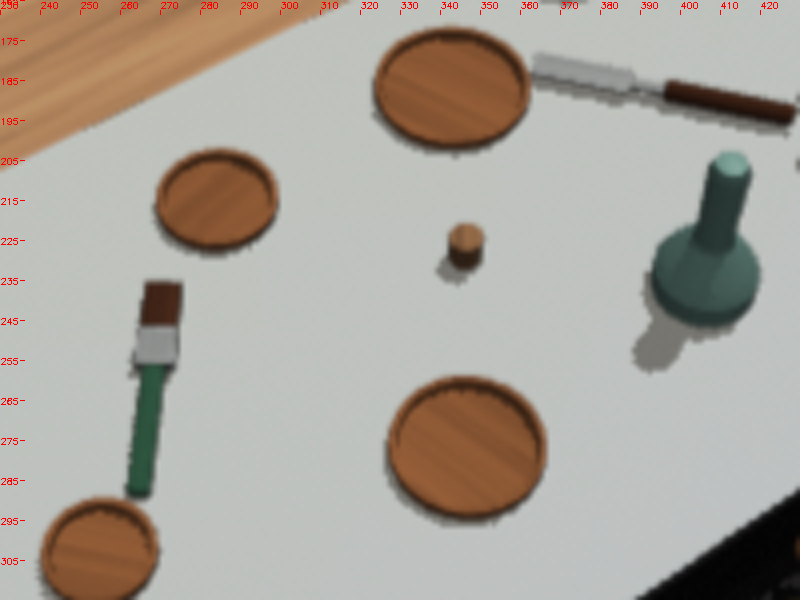

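View pics/s_c.png

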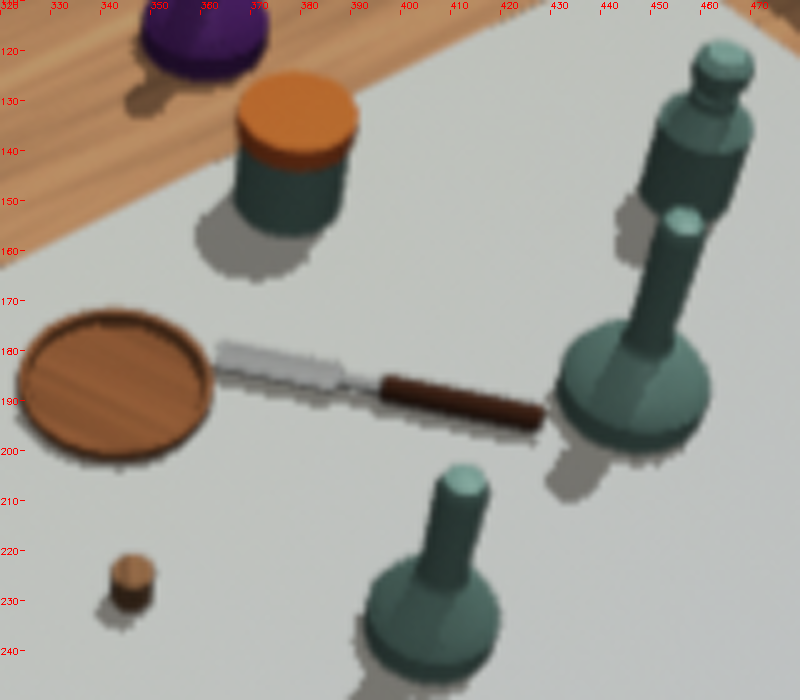

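View pics/d_a.png

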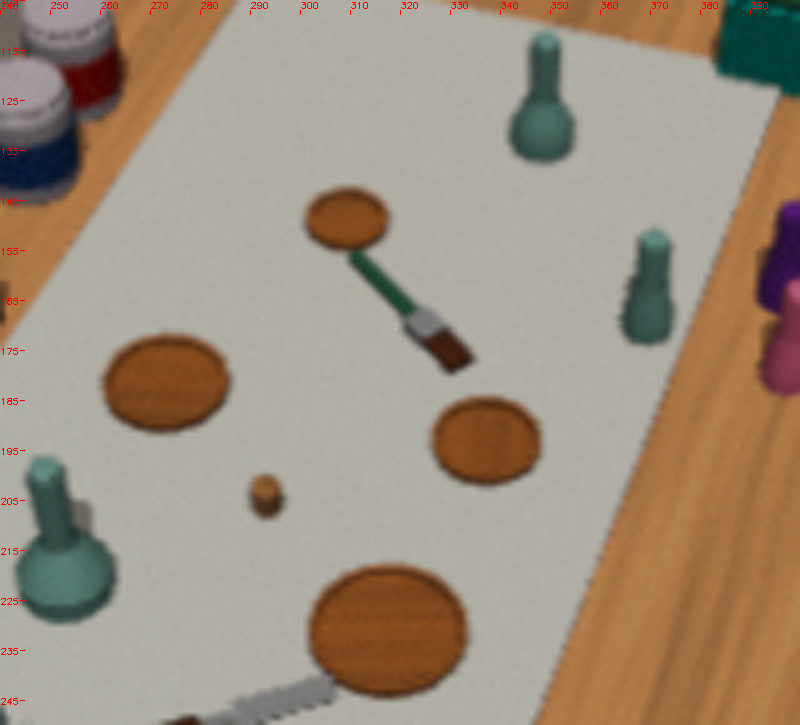

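View pics/d_b.png

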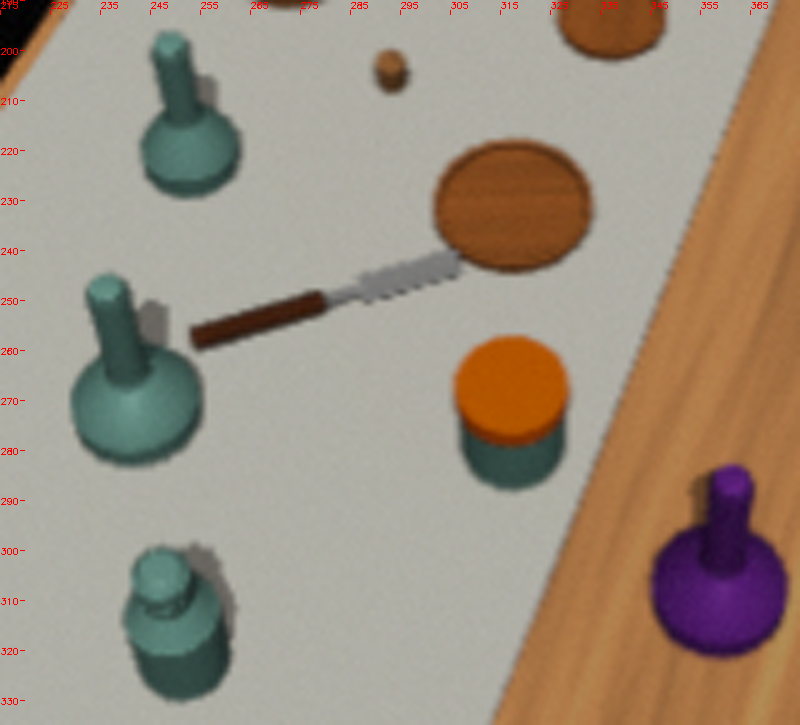

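```bash
cat > loc.py <<'E'
import cv2,numpy as np
from scipy.optimize import least_squares
H=[('small',.038,.090),('medium',.051,.104),('large',.064,.118),('huge',.077,.132)]
def mprof(d,h): return [(0,d/2),(.018,d/2),(.034,(d/2+.0125)/2),(.05,.0125),(h-.010,.0115),(h-.004,.009),(h,.004)]
def rprof(d): return [(0,d/2),(.010,d/2)]
def proj(c,P): return cv2.projectPoints(np.float64(P),c['rvec'],c['tvec'],np.array([[c['fx'],0,c['cx']],[0,c['fy'],c['cy']],[0,0,1]]),c['dist'])[0][:,0]
def render(c,prof,x,y,z0,K=8,roi=None):
    t=np.linspace(0,2*np.pi,40,endpoint=False); rx,ry,w,h=roi
    m=np.zeros((h*K,w*K),np.uint8); prev=None
    for z,r in prof:
        p=proj(c,np.c_[x+r*np.cos(t),y+r*np.sin(t),0*t+z+z0]); p=(p-[rx,ry]+.5)*K
        if prev is not None: cv2.fillConvexPoly(m,cv2.convexHull(np.float32(np.r_[p,prev])).round().astype(np.int32),255)
        prev=p
    return cv2.resize(m,(w,h),interpolation=cv2.INTER_AREA)/255.
def ray(c,u,z):
    K=np.array([[c['fx'],0,c['cx']],[0,c['fy'],c['cy']],[0,0,1]]); n=cv2.undistortPoints(np.float64([[u]]),K,c['dist'])[0,0]
    R=cv2.Rodrigues(c['rvec'])[0]; o=-R.T@c['tvec'].ravel(); d=R.T@[n[0],n[1],1]; s=(z-o[2])/d[2]; return (o+s*d)[:2]
def fit(c,img,seed,kind,prof,z0=0.,pad=45):
    """img rgb; seed pixel in object"""
    f=img.astype(float)
    m=(f[...,1]-f[...,0]>9) if kind=='m' else (f[...,0]-f[...,2]>25)
    n,l,st,ce=cv2.connectedComponentsWithStats(m.astype(np.uint8),connectivity=4)
    k=l[seed[1],seed[0]]; 
    if k==0: return None
    a=(l==k).astype(np.uint8); a=cv2.morphologyEx(a,cv2.MORPH_CLOSE,np.ones((5,5)))
    x0=max(seed[0]-pad,0);y0=max(seed[1]-pad,0);w=min(2*pad,640-x0);h=min(2*pad,400-y0); roi=(x0,y0,w,h)
    t=a[y0:y0+h,x0:x0+w].astype(float); g=np.mgrid[:h,:w][::-1]
    cen=lambda q:np.array([(g[i]*q).sum()/q.sum() for i in(0,1)])
    tc=cen(t); zm=np.mean([p[0] for p in prof])
    q=ray(c,seed,z0+.01)
    s=least_squares(lambda v:cen(render(c,prof,v[0],v[1],z0,8,roi))-tc,q,diff_step=5e-3)
    r=render(c,prof,*s.x,z0,8,roi)
    return s.x,t.sum(),r.sum(),np.minimum(r,t).sum()/np.maximum(r,t).sum()
E
cat > run1.py <<'E'
from rig import robot
from loc import *
S=cv2.imread('pics/scene0.png')[:,:,::-1];D=cv2.imread('pics/side0.png')[:,:,::-1]
cs,cd=robot.camera_info('scene'),robot.camera_info('side')
ms={'small':[(217,218),(370,166)],'medium':[(175,297),(349,130)],'large':[(406,232),(252,220)],'huge':[(447,186),(241,270)]}
rs={'A255_302':[(255,302),(309,149),.064],'B284_214':[(284,214),(337,193),.077],'C347_277':[(347,277),(273,181),.090],'D343_187':[(343,187),(318,231),.103]}
for n,d,h in H:
  for c,I,u in((cs,S,ms[n][0]),(cd,D,ms[n][1])):
    print(n,fit(c,I,u,'m',mprof(d,h)))
for n,(a,b,d) in rs.items():
  for c,I,u in((cs,S,a),(cd,D,b)): print(n,fit(c,I,u,'r',rprof(d)))
for n,a,b in(('bottle',(455,140),(250,315)),('jar',(378,132),(317,267)),('cork',(346,226),(293,204)),('knife',(410,190),(270,255)),('brush',(267,262),(321,166)),('purplehuge',(361,117),(359,305)),('brushtop',(270,236),(331,177)),('brushbot',(264,287),(311,156))):
  print(n,ray(cs,a,.01),ray(cd,b,.01))
E
python3 run1.py
```

```text
small (array([ 0.36950337, -0.25001707]), np.float64(333.0), np.float64(389.4196078431372), np.float64(0.8499769025286709))
small (array([ 0.3755987 , -0.25906223]), np.float64(168.0), np.float64(188.42745098039217), np.float64(0.87396136162141))
medium (array([ 0.50145133, -0.42283247]), np.float64(661.0), np.float64(695.0980392156863), np.float64(0.9322817134363719))
medium (array([ 0.51080008, -0.43336358]), np.float64(210.0), np.float64(230.08235294117645), np.float64(0.8871773312032288))
large (array([0.66142709, 0.1089855 ]), np.float64(732.0), np.float64(766.2), np.float64(0.9348942506381427))
large (array([0.66998561, 0.09991866]), np.float64(403.0), np.float64(416.38039215686274), np.float64(0.9265317412751832))
huge (array([0.59426726, 0.31567867]), np.float64(1045.0), np.float64(869.3803921568626), np.float64(0.5887284431556714))
huge (array([0.61633045, 0.28706038]), np.float64(634.0), np.float64(649.1294117647059), np.float64(0.9463906487017042))
A255_302 (array([ 0.61337303, -0.28268532]), np.float64(652.0), np.float64(691.8117647058823), np.float64(0.9352674411381003))
[... 641 characters left out ...]
_187 (array([0.44969057, 0.07573715]), np.float64(952.0), np.float64(998.5294117647059), np.float64(0.9491153476889315))
D343_187 (array([0.45681958, 0.06753977]), np.float64(715.0), np.float64(706.9411764705883), np.float64(0.9575075715450271))
bottle [0.49426877 0.44175838] [0.52845895 0.41260802]
jar [0.34282155 0.28209744] [0.40770911 0.20194958]
cork [0.56372234 0.00152219] [ 0.56970566 -0.0059864 ]
knife [0.564417   0.20834816] [0.55803706 0.2092977 ]
brush [ 0.54351322 -0.20949789] [ 0.54302229 -0.20945404]
purplehuge [0.26188798 0.28253799] [0.2529247  0.28162614]
brushtop [ 0.484306   -0.16631736] [ 0.49062968 -0.16851931]
brushbot [ 0.59578024 -0.24792541] [ 0.59607973 -0.24732803]
```

```bash
cat > run2.py <<'E'
exec(open('run1.py').read().split('for n,d,h in H')[0])
for z0 in (0,.004,.008,.012):
  for n,(a,b,d) in rs.items():
    p=fit(cs,S,a,'r',rprof(d),z0)[0];q=fit(cd,D,b,'r',rprof(d),z0)[0]; print(z0,n,p.round(4),q.round(4),((p-q)*1e3).round(1))
E
python3 run2.py
```

```text
0 A255_302 [ 0.6134 -0.2827] [ 0.6215 -0.2917] [-8.2  9. ]
0 B284_214 [ 0.4418 -0.1012] [ 0.4492 -0.11  ] [-7.4  8.8]
0 C347_277 [ 0.6736 -0.0792] [ 0.6811 -0.0875] [-7.5  8.3]
0 D343_187 [0.4497 0.0757] [0.4568 0.0675] [-7.1  8.2]
0.004 A255_302 [ 0.6155 -0.2834] [ 0.6198 -0.2875] [-4.4  4.1]
0.004 B284_214 [ 0.4447 -0.1027] [ 0.4482 -0.1064] [-3.5  3.7]
0.004 C347_277 [ 0.6754 -0.0808] [ 0.6791 -0.0841] [-3.8  3.3]
0.004 D343_187 [0.4524 0.0735] [0.4558 0.0704] [-3.3  3.1]
0.008 A255_302 [ 0.6175 -0.2841] [ 0.6181 -0.2833] [-0.6 -0.8]
0.008 B284_214 [ 0.4475 -0.1042] [ 0.4471 -0.1029] [ 0.4 -1.3]
0.008 C347_277 [ 0.6771 -0.0824] [ 0.6772 -0.0806] [-0.1 -1.8]
0.008 D343_187 [0.4552 0.0712] [0.4547 0.0733] [ 0.5 -2. ]
0.012 A255_302 [ 0.6196 -0.2847] [ 0.6164 -0.2791] [ 3.2 -5.6]
0.012 B284_214 [ 0.4503 -0.1057] [ 0.446  -0.0995] [ 4.4 -6.2]
0.012 C347_277 [ 0.679 -0.084] [ 0.6753 -0.0772] [ 3.7 -6.8]
0.012 D343_187 [0.458  0.0691] [0.4535 0.0762] [ 4.5 -7.1]
```

```bash
sed -i "s/>9) if/>TH) if/; s/^def mprof/TH=5\ndef mprof/" loc.py; cat > run3.py <<'E'
exec(open('run1.py').read().split('for n,d,h in H')[0])
z0=.0075
import loc
for th in (3,6,9):
 loc.TH=th
 for n,d,h in H:
  p=fit(cs,S,ms[n][0],'m',mprof(d,h),z0);q=fit(cd,D,ms[n][1],'m',mprof(d,h),z0)
  print(th,n,p[0].round(4),q[0].round(4),np.round([p[1]/p[2],p[3],q[1]/q[2],q[3]],2))
print('pink',ray(cs,(202,197),.015),ray(cd,(398,178),.015)); print('tops')
for n,a,b,h in(('small',(212,200.5),(371,153),.085),('medium',(162.5,274.5),(349,113),.1),('large',(411,205.5),(248.5,198),.114),('huge',(455,154),(236.5,247),.128)):
  print(n,ray(cs,a,h+z0),ray(cd,b,h+z0))
print('bottle',ray(cs,(464,121),.108),ray(cd,(247.5,304),.108))
c=camw=robot.camera_info('wrist'); R=cv2.Rodrigues(c['rvec'])[0]; print('wristcam',-R.T@c['tvec'])
s=robot.get_state(); print(s['ee_pos'])
E
python3 run3.py
```

```text
3 small [ 0.3805 -0.2519] [ 0.3749 -0.2521] [1.04 0.81 1.   0.91]
3 medium [ 0.5    -0.4259] [ 0.5082 -0.4234] [2.02 0.48 1.   0.93]
3 large [0.663  0.1086] [0.6665 0.1046] [1.29 0.77 1.03 0.94]
3 huge [0.5928 0.311 ] [0.6128 0.2912] [1.78 0.52 1.04 0.94]
6 small [ 0.377  -0.2516] [ 0.3746 -0.2512] [0.9  0.88 0.93 0.9 ]
6 medium [ 0.5067 -0.4228] [ 0.5081 -0.4229] [1.02 0.95 0.97 0.92]
6 large [0.6648 0.1049] [0.6662 0.1052] [1.02 0.95 0.99 0.94]
6 huge [0.598  0.3102] [0.6129 0.2915] [1.29 0.59 0.99 0.95]
9 small [ 0.3757 -0.2517] [ 0.374  -0.2512] [0.84 0.84 0.88 0.87]
9 medium [ 0.5064 -0.423 ] [ 0.5082 -0.4244] [0.94 0.93 0.9  0.88]
9 large [0.6651 0.1043] [0.6663 0.1053] [0.94 0.93 0.95 0.92]
9 huge [0.5985 0.3092] [0.6131 0.2911] [1.18 0.6  0.96 0.94]
pink [ 0.28412095 -0.24788899] [ 0.2646496  -0.23792551]
tops
small [ 0.37577486 -0.25007225] [ 0.3722418  -0.24753886]
medium [ 0.50825773 -0.42187811] [ 0.5058617  -0.41816858]
large [0.66441889 0.10020257] [0.66523514 0.10498316]
huge [0.61154704 0.28507836] [0.60959564 0.2911377 ]
bottle [0.51885308 0.41995778] [0.51416958 0.42732741]
wristcam [ 0.28871362 -0.56022632  0.38372292]
[ 0.21233306 -0.58752989  0.22396371]
```

```bash
cat > h.py <<'E'
from rig import robot
import numpy as np,cv2
P={'small':(.375,-.2515,.090),'medium':(.507,-.423,.104),'large':(.6655,.105,.118),'huge':(.612,.290,.132)}
R={'small':(.6175,-.2838),'medium':(.447,-.1035),'large':(.677,-.0812),'huge':(.4545,.0723)}
Z0=.0075
def rot(a): # yaw of tool x
    c,s=np.cos(a),np.sin(a); return np.array([[c,s,0],[s,-c,0],[0,0,-1.]])
def zg(h): return Z0+(h-.010+.05)/2+ (.002 if h<.1 else .004)
def snap(n,f): cv2.imwrite(f'pics/{f}.png',robot.grab_frame(n)[:,:,::-1])
def st(): 
    s=robot.get_state(); print('t',round(s['time'],2),np.round(s['ee_pos'],4),np.round(s['force'],1),'open',round(s['opening'],4))
E
python3 - <<'E'
from h import *
for n in P:
    x,y,h=P[n]; u,v=R[n]; z=zg(h)
    for a in (0,.35,-.35,np.arctan2(y,x),np.arctan2(v,u)):
        print(n,round(z,3),round(a,2),[None if (q:=robot.ik(np.array(p),rot(a))) is None else np.round(q[[0,4,6]],2).tolist() for p in((x,y,z),(x,y,z+.15),(u,v,z+.15),(u,v,z))])
E
```

```text
small 0.075 0 [[0.64, 0.08, -1.12], [0.67, 0.02, -1.07], [0.48, 0.08, -1.24], [0.46, 0.09, -1.25]]
small 0.075 0.35 [[0.7, 0.11, -0.8], [0.73, 0.03, -0.73], [0.51, 0.1, -0.91], [0.5, 0.13, -0.93]]
small 0.075 -0.35 [[0.59, 0.04, -1.44], [0.64, 0.02, -1.41], [0.45, 0.05, -1.57], [0.42, 0.04, -1.56]]
small 0.075 -0.59 [[0.55, 0.02, -1.65], [0.61, 0.01, -1.65], [0.41, 0.02, -1.79], [0.38, -0.01, -1.77]]
small 0.075 -0.43 [[0.57, 0.03, -1.51], [0.63, 0.01, -1.49], [0.43, 0.04, -1.64], [0.41, 0.02, -1.63]]
medium 0.084 0 [[0.68, 0.03, -0.95], [0.69, 0.03, -0.94], [0.53, 0.06, -1.46], [0.43, 0.16, -1.56]]
medium 0.084 0.35 [[0.72, 0.08, -0.63], [0.73, 0.06, -0.61], [0.56, 0.06, -1.12], [0.48, 0.2, -1.24]]
medium 0.084 -0.35 [[0.63, -0.02, -1.26], [0.65, -0.0, -1.27], [0.48, 0.05, -1.81], [0.37, 0.13, -1.88]]
medium 0.084 -0.7 [[0.59, -0.06, -1.57], [0.6, -0.03, -1.59], [0.45, 0.04, -2.15], [0.32, 0.1, -2.2]]
medium 0.084 -0.23 [[0.65, 0.0, -1.15], [0.66, 0.01, -1.16], [0.49, 0.05, -1.69], [0.39, 0.14, -1.77]]
large 0.09 0 [[0.13, 0.36, -2.04], [0.21, 0.33, -2.01], [0.29, 0.17, -1.62], [0.2
[... 220 characters left out ...]
rge 0.09 0.16 [[0.14, 0.38, -1.89], [0.22, 0.34, -1.86], [0.32, 0.19, -1.48], [0.27, 0.22, -1.5]]
large 0.09 -0.12 [[0.12, 0.35, -2.15], [0.2, 0.32, -2.12], [0.27, 0.15, -1.73], [0.22, 0.16, -1.73]]
huge 0.098 0 [[-0.07, 0.48, -2.4], [0.05, 0.47, -2.39], [0.5, 0.12, -1.91], [0.35, 0.34, -2.1]]
huge 0.098 0.35 [[-0.03, 0.53, -2.08], [0.1, 0.54, -2.08], [0.53, 0.13, -1.56], [0.39, 0.37, -1.78]]
huge 0.098 -0.35 [[-0.08, 0.46, -2.74], [0.06, 0.48, -2.75], [0.47, 0.11, -2.25], [0.27, 0.28, -2.4]]
huge 0.098 0.44 [[-0.01, 0.55, -2.01], [0.12, 0.56, -2.01], [0.53, 0.13, -1.47], [0.4, 0.38, -1.69]]
huge 0.098 0.16 [[-0.05, 0.49, -2.25], [0.06, 0.49, -2.24], [0.51, 0.12, -1.75], [0.36, 0.35, -1.95]]
```

```bash
python3 - <<'E'
from h import *
x,y,h=P['small']; z=zg(h)
robot.move_ptp(np.array([x,y,z+.14]),rot(.35)); robot.gripper_to(.06); st()
c=robot.camera_info('wrist'); snap('wrist','w1')
from loc import proj
print(proj(c,[[x,y,Z0+h],[x,y,Z0]]),c['rvec'],c['tvec'])
E
```

```text
t 2.24 [ 0.375  -0.2515  0.2145] [-0.6  0.9  0.1] open 0.06
[[315.9541252  197.49792506]
 [315.98884987 175.90031505]] [-2.37729926  1.66240615  0.23598172] [-0.3651205   0.22907432  0.45604066]
```

View pics/w1.png

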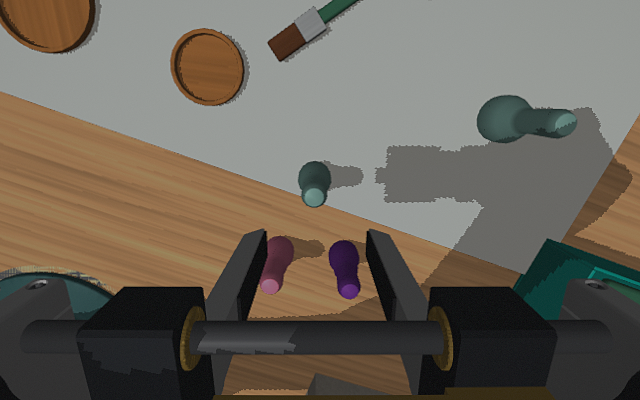

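```bash
cat >> h.py <<'E'
def pick(n,yaw=.35,hover=True):
    x,y,h=P[n]; z=zg(h); r=rot(yaw)
    if hover: robot.move_ptp(np.array([x,y,z+.14]),r); robot.gripper_to(.06); 
    hit=robot.move_linear(np.array([x,y,z]),velocity=.1,threshold=6); print('hit',hit)
    if hit: st(); return False
    robot.gripper_to(0); st()
    robot.move_linear(np.array([x,y,z+.02]),velocity=.06)
    robot.move_linear(np.array([x,y,z+.165]),velocity=.2); st(); return True
def carry(n,yaw=.35):
    h=P[n][2]; z=zg(h); u,v=R[n]
    robot.move_linear(np.array([u,v,z+.165]),velocity=.22); st()
def place(n,dx=0,dy=0):
    h=P[n][2]; z=zg(h); u,v=R[n]; u+=dx; v+=dy
    robot.move_linear(np.array([u,v,z+.02]),velocity=.15)
    robot.pause(.2); st()
    print('contact',robot.move_linear(np.array([u,v,z+.001]),velocity=.02,threshold=2.5)); st(); print('expected z',z+.003)
def release(n):
    robot.gripper_to(.045); p=robot.get_state()['ee_pos']; st()
    robot.move_linear(p+[0,0,.03],velocity=.06); robot.move_linear(p+[0,0,.15],velocity=.25); st()
E
python3 - <<'E'
from h import *
if pick('small',hover=False):
    carry('small'); c=robot.camera_info('wrist'); snap('wrist','w2'); snap('side','d2'); snap('scene','s2')
E
```

```text
hit False
t 4.5 [ 0.375  -0.2515  0.0745] [ 0.  -0.2 -0.4] open 0.0235
t 5.86 [ 0.3745 -0.2512  0.2384] [-0.2 -1.1 -2. ] open 0.0237
t 7.12 [ 0.6169 -0.2839  0.2393] [ 1.1  0.3 -0.5] open 0.024
```

View pics/w2.png

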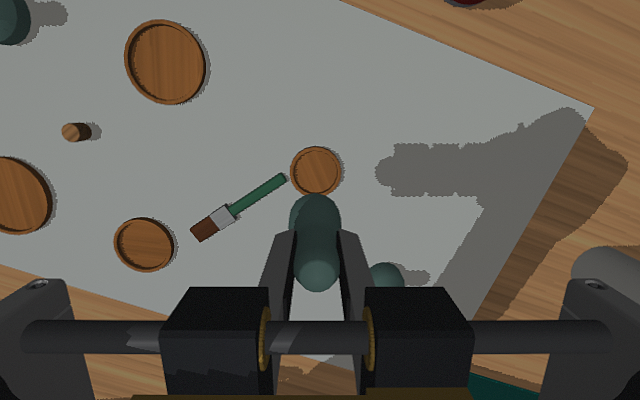

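View pics/d2.png

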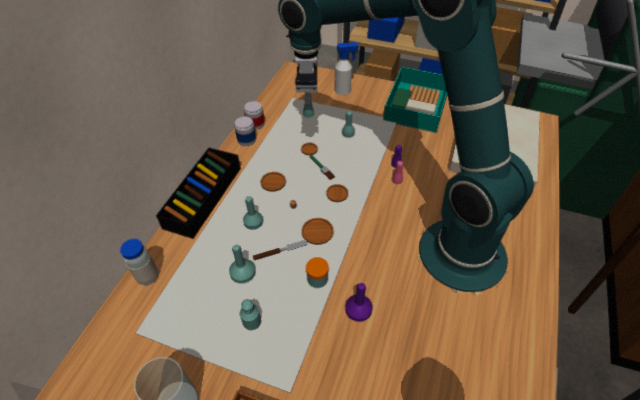

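```bash
cat >> h.py <<'E'
def check(n,f):
    from loc import proj,mprof,rprof
    c=robot.camera_info('wrist'); img=robot.grab_frame('wrist')[:,:,::-1].copy(); s=robot.get_state(); p=s['ee_pos']; h=P[n][2]
    d={'small':.038,'medium':.051,'large':.064,'huge':.077}[n]; t=np.linspace(0,6.2832,60)
    dz=-(zg(h)-Z0)
    for z,r in mprof(d,h):
        cv2.polylines(img,[proj(c,np.c_[p[0]+r*np.cos(t),p[1]+r*np.sin(t),0*t+p[2]+dz+z]).round().astype(np.int32)],True,(0,0,255))
    for r in(d/2+.013,d/2+.008):
        cv2.polylines(img,[proj(c,np.c_[R[n][0]+r*np.cos(t),R[n][1]+r*np.sin(t),0*t+Z0+.01]).round().astype(np.int32)],True,(255,0,0))
    cv2.imwrite(f'pics/{f}.png',cv2.resize(img[80:320,170:470],None,fx=2.5,fy=2.5,interpolation=cv2.INTER_CUBIC))
E
python3 -c "
from h import *
check('small','c_small')"
```

```text
(no output)
```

View pics/c_small.png

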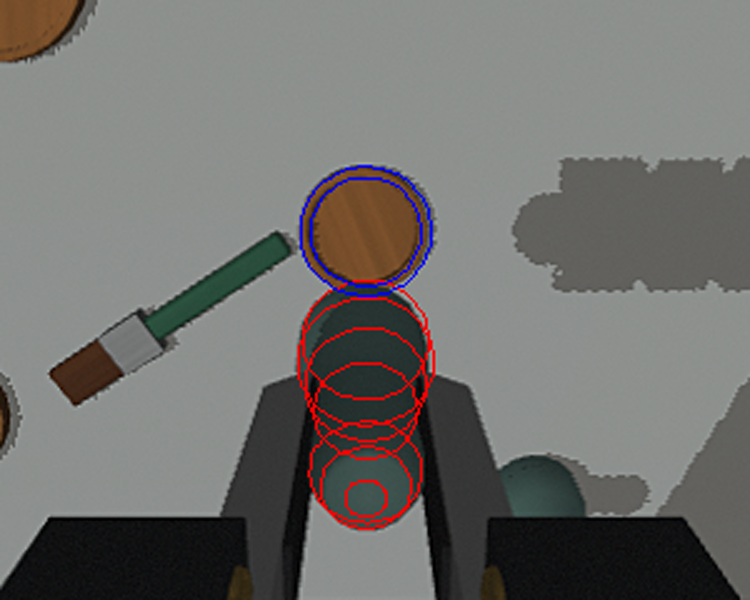

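```bash
python3 -c "
from h import *
place('small'); snap('side','d3'); snap('scene','s3')
from crop import crop
crop('pics/side0.png','pics/x.png',0,0,10,10,1)
crop('pics/d3.png','pics/d3c.png',260,60,100,120,5)
"
```

```text
t 8.63 [ 0.6178 -0.2839  0.0952] [-0.3  0.4 -1.3] open 0.0237
contact True
t 9.43 [ 0.6175 -0.2836  0.0774] [-1.2  0.7  6. ] open 0.0239
expected z 0.07750000000000001
```

View pics/d3c.png

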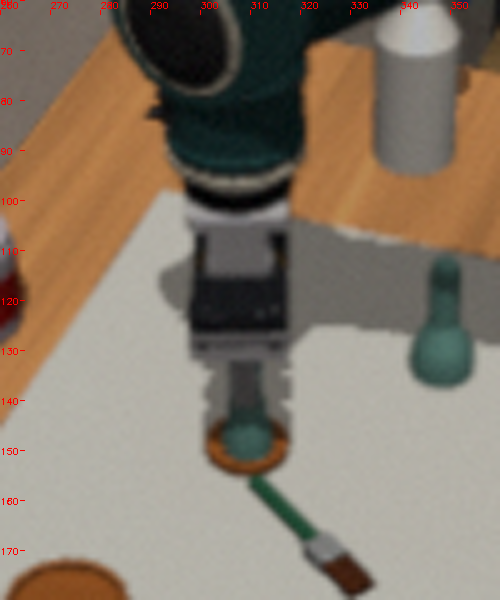

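```bash
python3 -c "
from h import *
release('small')
if pick('medium'): carry('medium'); check('medium','c_medium'); snap('scene','s4')
from crop import crop
crop('pics/s4.png','pics/s4c.png',215,250,100,90,6)
"
```

```text
t 10.07 [ 0.6169 -0.2835  0.0767] [-0.2  0.1 -0.7] open 0.0449
t 11.35 [ 0.6167 -0.2835  0.2266] [-0.4  0.5  0.1] open 0.0449
hit False
t 14.77 [ 0.507  -0.423   0.0835] [-0.7  0.7  0.8] open 0.0233
t 16.12 [ 0.5065 -0.4226  0.247 ] [-0.9 -0.9 -2. ] open 0.0238
t 17.75 [ 0.447  -0.1044  0.2484] [ 0.2 -0.6 -2.5] open 0.0233
```

View pics/c_medium.png

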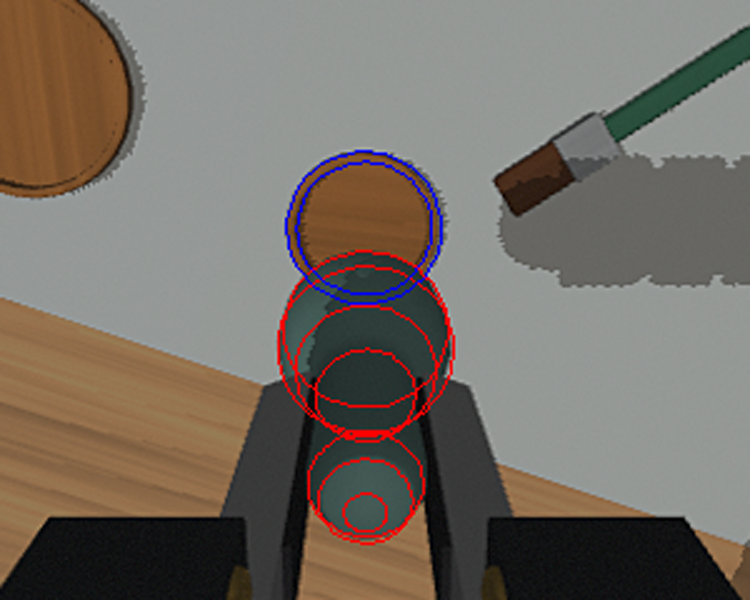

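View pics/s4c.png

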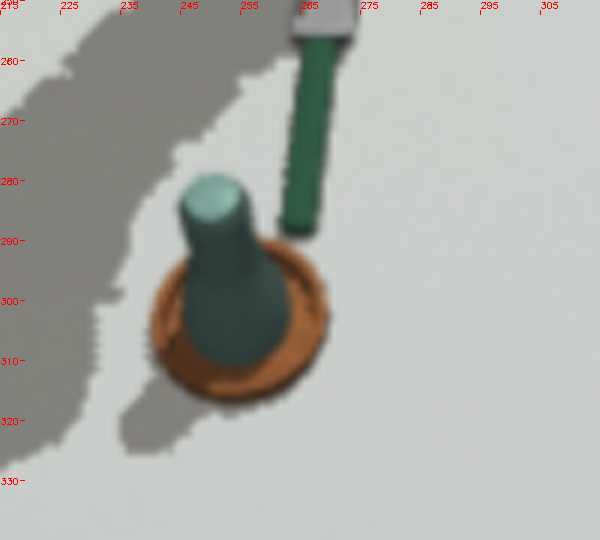

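```bash
python3 -c "
from h import *
place('medium'); release('medium')
if pick('large'): carry('large'); check('large','c_large'); snap('side','d5')
from crop import crop
crop('pics/d5.png','pics/d5c.png',230,130,130,120,6)
"
```

```text
t 19.17 [ 0.4473 -0.1036  0.1041] [ 1.  -0.4 -2.4] open 0.0239
contact True
t 19.97 [ 0.4469 -0.1032  0.0862] [-0.6  1.9  6.7] open 0.0238
expected z 0.08650000000000002
t 20.51 [ 0.4464 -0.1034  0.0859] [-0.2 -0.3  0.1] open 0.0452
t 21.79 [ 0.4462 -0.1034  0.2356] [-0.1 -0.7 -1.5] open 0.0449
hit False
t 25.62 [0.6654 0.1051 0.0905] [ 0.6  1.2 -0.2] open 0.0234
t 26.98 [0.665  0.1048 0.2541] [ 0.4  0.2 -4.2] open 0.0242
t 27.98 [ 0.6769 -0.0793  0.2554] [ 0.3  0.9 -2.8] open 0.0241
```

View pics/c_large.png

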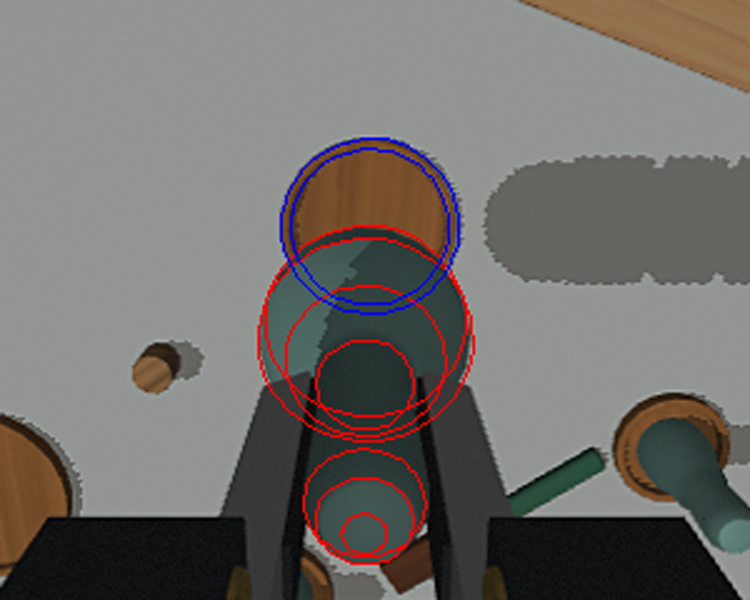

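View pics/d5c.png

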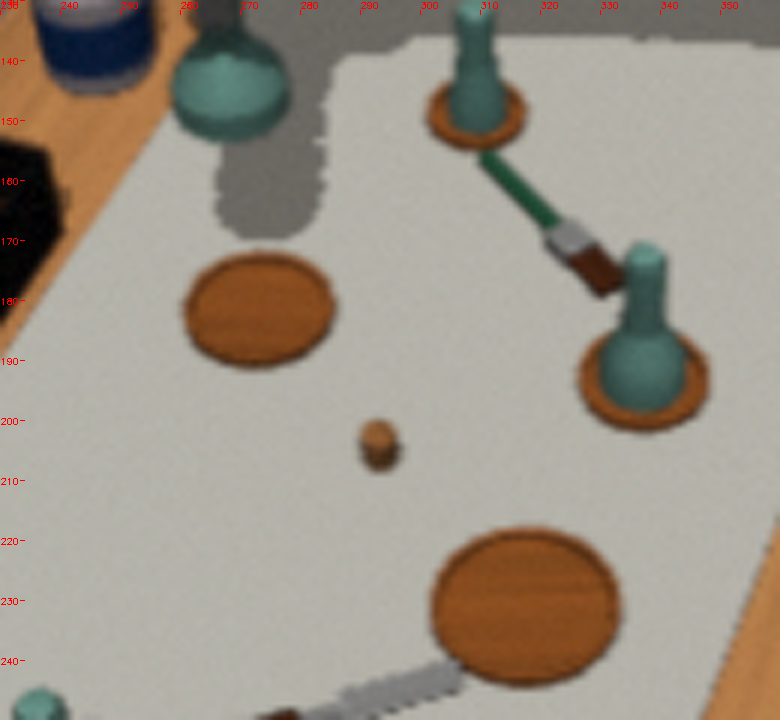

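```bash
python3 -c "
from h import *
place('large'); release('large')
if pick('huge'): carry('huge'); check('huge','c_huge'); snap('side','d6')
from crop import crop
crop('pics/d6.png','pics/d6c.png',230,130,130,120,6)
"
```

```text
t 29.4 [ 0.6773 -0.0812  0.1112] [ 0.2  0.8 -3.5] open 0.0237
contact True
t 30.19 [ 0.6768 -0.0809  0.0934] [-0.8  0.4  7.1] open 0.024
expected z 0.0935
t 30.73 [ 0.6762 -0.0812  0.0924] [-0.6  0.1 -0.9] open 0.045
t 32.02 [ 0.676  -0.0812  0.2423] [-0.  -0.3 -1. ] open 0.0453
hit False
t 36.09 [0.6119 0.2901 0.0974] [-0.9  0.8 -1.7] open 0.024
t 37.45 [0.6116 0.2897 0.2611] [-1.1  0.7 -3.8] open 0.0242
t 38.83 [0.4548 0.073  0.2624] [-0.1  0.5 -2.9] open 0.0241
```

View pics/c_huge.png

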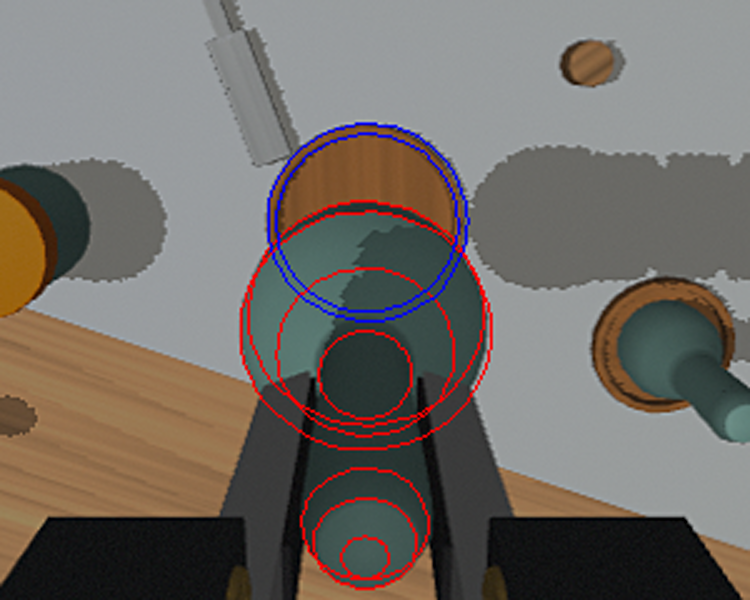

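View pics/d6c.png

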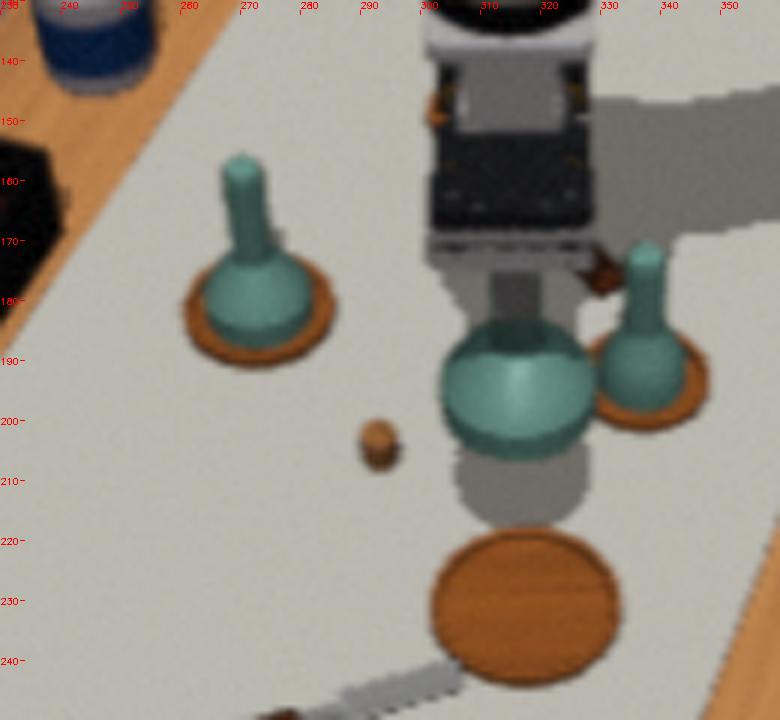

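```bash
python3 -c "
from h import *
place('huge'); release('huge')
robot.move_ptp(np.array([.30,-.50,.27]),rot(.35)); robot.pause(.5); st()
snap('scene','s7'); snap('side','d7')
from crop import crop
crop('pics/s7.png','pics/s7c.png',225,110,260,200,3)
crop('pics/d7.png','pics/d7c.png',215,110,160,145,5)
"
```

```text
t 40.24 [0.4548 0.0723 0.118 ] [-0.5  0.8 -2.8] open 0.0237
contact True
t 41.04 [0.4543 0.0726 0.1001] [-1.   1.7  4.4] open 0.0239
expected z 0.1005
t 41.58 [0.4538 0.0721 0.0999] [ 0.2 -0.5 -0.1] open 0.045
t 42.87 [0.4536 0.072  0.2495] [ 0.4 -0.3 -1.1] open 0.045
t 45.49 [ 0.3  -0.5   0.27] [0.5 0.9 0. ] open 0.0452
```

View pics/s7c.png

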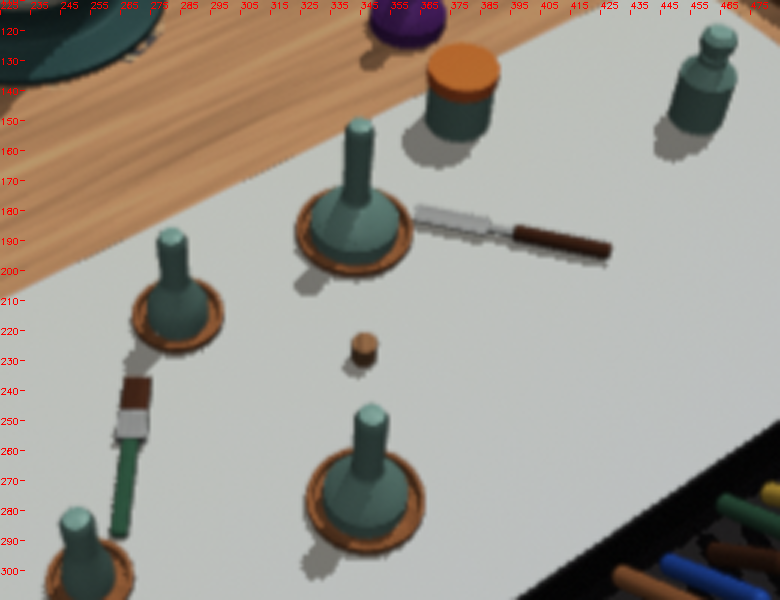

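View pics/d7c.png

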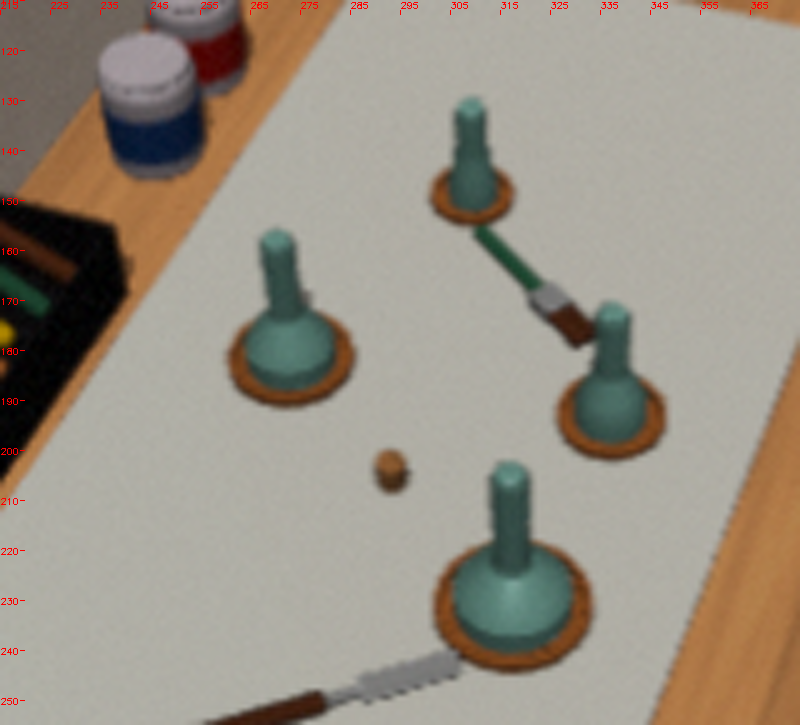

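View pics/d7.png

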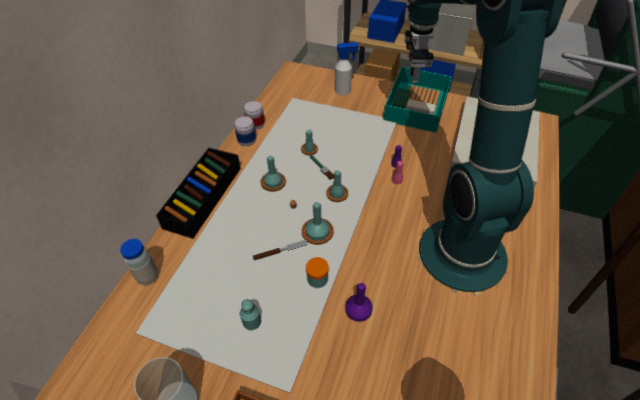

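All four mullers stand upright inside their rests: in the scene view their rests are centred near (255,302), (284,214), (347,277) and (343,187). The bottle and jar are at their original pixels. I'm handing in.

```bash
python3 -c "
from rig import robot
robot.sign_off()"
```

```text
the job is handed in; nothing more can be done
```

All four mullers are now standing upright in their matching rests, placed smallest to largest, and I handed the job in at about 45.5 s of the 109 s allowed.

- **Placing:** Each muller was lowered slowly until it touched, then released. Contact came within 0.4 mm of the height expected for its foot to be on the recess floor, and the contact force readings were 4.4–7.1 N.
- **Final views:** The scene and side pictures show every muller upright inside its rest rim. The bottle, jar and lookalikes are where they started.
- **Disagreement found:** The two fixed cameras first disagreed by about 11 mm. This was because the slab stands about 7.5 mm above the table. With that height included they agreed to about 2–3 mm. The exception was the largest muller, which overlapped the bottle in the scene view, so I located it from the side view and from the top of its handle.
- **Failed checks:** None.

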